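# Hook the sample tray out to its inspection stop

### The job

Take the yellow-handled hook from its stand, drop its tip through the steel eye of the blue sample tray under the bench meter, and with the hook drag the tray out until it bears squarely on the hard faces of both red stop blocks, past their sprung pins, holding it there about a second with some 7 N more pull than it takes to slide the tray. Go by feel, for the blocks' setting is not known: never load the blocks or the hook hard, and keep the gripper off the tray. Then unhook without pushing the tray back, return the hook to its stand as it stood, let go, and leave the other things on the bench alone.

Things in the scene. Friction and masses are not known exactly. Their poses are not given: they have to be found in the camera images.
- hook: Hand hook, 120 g. Yellow square handle 22 x 22 mm, from 6 to 58 mm above the origin; black flange under it 46 x 28 mm, 0 to 6 mm above the origin. Below the origin a round steel bar (7 mm thick) goes down to z -14 mm, runs 50 mm along +x (its centreline at z -14 mm), then turns down and ends at z -44 mm. Origin: centre of the flange's underside; z up along the handle, x towards the tip. It starts upright in its stand
- hook_tip (a point): lowest point of the hook's down-turned tip (7 mm thick, 26 mm of it free below the cranked bar), at (50, 0, -44) mm of the hook; axes as the hook
- stand: fixed aluminium stand for the hook: base plate 6 mm thick, 85 x 70 mm, and two upright walls (64 mm long in x, each 12 mm thick, tops at z 62 mm) with a 17 mm slot between them along x. The hook's flange rests on the wall tops, its bar hangs in the slot. Origin on the bench under the middle of the walls; the hook sits with its x along the stand's x and its origin at point stand_seat; it lifts straight up and goes back straight down
- stand_seat (a point): middle of the stand's wall tops, 62 mm above the bench: where the hook's origin sits; axes as the stand
- tray: loose blue open tray, 160 (x) x 120 (y) x 35 mm, about 0.4 to 0.85 kg with its contents, friction unknown; origin at the centre of its underside; -x is its front, towards the robot. It stands on the bench in a bay 128 mm wide and slides out along its -x
- tray_eye (a point): centre of the flat steel eye on the tray's front: ring in a level plane, hole 14 mm wide, 24 mm over the outside, 6 mm thick (18 to 24 mm above the bench), its centre 34 mm before the front face; axes as the tray. The hook tip goes in from above and must come out well below it
- tray_face (a point): middle of the tray's front face, 10 mm above the bench; axes as the tray
- stop: tray stop before the bay, parallel to it: two fixed tracks 5 mm high with two rigid red blocks clamped on them, each 30 (x) x 22 (y) mm, tops at 24 mm, centred at y -46 and +46 mm; free gap 66 mm between for eye and hook (yellow tape is flat). Their hard faces look along +x to the tray. From each a brass pin sticks out 3 mm on a weak spring (both together 0.4 to 1 N). Origin on the bench midway
- stop_face (a point): point of the stop 10 mm above its origin; x points to the tray. The blocks are set (both alike, unmeasured, rigidly) with their hard faces anywhere from 0 to 20 mm along +x from this point; tray_face is there when the tray is home, the pins pressed in fully. The tray then stays by its own friction, still touching the pins
- riser: fixed dark steel riser 220 (x) x 260 (y) mm, top at 62 mm, with a beige bench meter on it up to 138 mm high; the tray's bay, 128 mm wide and 50 mm high, opens at its front (-x), 110 mm before the origin. Origin at the centre of its underside
- screw_box: bystander: loose blue box 120 x 90 x 34 mm with screws; origin at the centre of its underside
- bottle: bystander: amber bottle 48 mm wide, 120 mm tall; origin at the centre of its underside
- remote: bystander: white remote control 85 x 40 x 11 mm lying flat; origin at the centre of its underside
Not all that is in view belongs to the job. Of the things like the stand, leave any that is pink or turquoise; of the rest the larger one is meant.

How it is judged:
On the way, in this order (a step that is already met when the one before it is completed fails the run):
1. the hook's tip is down through the tray's eye (horizontal distance between hook_tip and tray_eye below 0.007 m and z of hook_tip in the frame of tray_eye below -0.004 m), for 0.1 s.
2. the tray, still hooked, is pulled lightly against the stop blocks (3 N or more on the stop for 0.5 s) (all of step 1 and contact force between tray and stop above 3 N and contact force between hook and tray above 1 N and x of tray_face in the frame of stop_face below 0.025 m), for 0.5 s.
At the end, for the whole second after the job is handed in: Tray flat, at rest, square within 0.04 rad and still touching the stop (0.2 N or more; contact is lost 3 mm from the hard faces). Hook as at the start: upright in its stand (within 15 mm of stand_seat, 0.3 rad turned, 0.1 rad tilted), released, at rest (x of tray_face in the frame of stop_face below 0.025 m and contact force between tray and stop above 0.2 N and angle between the x axis of tray and the x axis of stop, either way round below 0.04 rad and angle between tray's own z axis and vertical below 0.05 rad and linear speed of each of tray, hook below 0.01 m/s and distance between hook and stand_seat below 0.015 m and angle between the x axis of hook and the x axis of stand, either way round below 0.3 rad and x of hook_tip in the frame of stand above 0.03 m and angle between hook's own z axis and vertical below 0.1 rad).
It fails at once if the tray was hauled against the stop blocks with more than 16 N (contact force between tray and stop above 16 N).
It fails at once if the hook bore on the tray with more than 25 N (contact force between hook and tray above 25 N).
It fails at once if the gripper or arm touched the tray (contact force between any of the fingers, the arm and tray above 0.5 N).
It fails at once if the screw box, bottle or remote was pushed aside (more than 20 mm) (distance of any of screw_box, bottle, remote from where it was at the start of the episode above 0.02 m).
It also fails if it takes over 72 s, if anything falls off the work surface, if the arm or the gripper's body presses on something with over 40 N, if the wrist force passes 120 N, or if a joint passes its speed limit or range.

### The arm

A 6-joint arm with a two-finger parallel gripper is mounted at the origin on the work surface. World frame = base frame: x ahead of the robot, y to its left, z up, the work surface at z = 0. Lengths are in m, angles in rad, forces in N, time in s.
With the tool pointing down it reaches from about 0.4 to 0.825 m from the base axis. Payload 7 kg.
Tool frame: the origin (TCP) lies between the finger pads; the fingertips stand 8 mm ahead of it and the grasp point (between the pads) lies 11 mm behind it (arm.finger_overhang is the distance from the TCP to the fingertips, in m); z points along the fingers, y is the line along which they close (so a half turn about z gives the same grasp; the last joint's range is limited). The gripper opens to 88 mm and grips with 3 to 60 N. Pads are 19 mm wide; open, the fingers measure 130 mm over their backs; the gripper's body (78 mm by 193 mm) begins 47 mm behind the grasp point.
Start: joints at [-1.019, 0.359, 0.012, 0, -1.224, -0.288], TCP at [0.176, -0.652, 0.235] pointing down, gripper open.
Joint ranges: [-3.07, 3.07], [-1.43, 2.12], [-1.02, 1.25], [-3.03, 1.67], [-3.05, -0], [-3.03, 3.03]. Speed limits (rad/s): [2.39, 2.39, 3.01, 3.14, 3.14, 3.14].

### API

Orientations are given as [roll, pitch, yaw] about the fixed x, y, z axes, in that order (R = Rz(yaw) Ry(pitch) Rx(roll)).
In Python, from station import arm gives the robot as it stands.
- The arm moves only by the tool move_arm, never from a script. Its argument "rows" is text: rows parted by semicolons, each of 7 numbers parted by spaces: the turn, a rotation vector about the tool's x, y, z in degrees, then the shift along the tool's x, y, z in m, then the finger opening in m, from 0 to 0.0876. A call has 1 to 8 rows; each row shifts and turns the commanded pose from where the row before left it, along the tool's axes as they then stand; what a row does not reach is not made up. A row lasts 1/8 s, in which the tool goes at most 62.5 mm and 10.7 degrees, less where a joint would pass 70% of its speed; a pose out of reach is approached as far as the arm can. A call is refused whole if a number of a shift passes 0.0625 or a number of a turn 10.7, either way. A call with a gripper value outside its range is refused whole. The fingers move at their own pace and stop on an object; "squeeze" is the grip in N (left out, the last holds). Time passes only in rows, so rows that do not move let the fingers close. It gives the time, the measured TCP pose, the force, the opening and the grip force at its end, in the units of the state.
- arm.get_state(): the state, without advancing time (a new reading comes with each control period).
- arm.grab_frame(name): name is "scene" or "side" or "wrist"; returns (picture, depth): 480x640x3 uint8, blue, green, red; 480x640 float32, m along the optical axis (not along the pixel's ray), 0 where there is no reading.
- arm.camera_model(name): a dict with "mtx" (3x3 intrinsics, pixels), "camera_from_world" (4x4, takes a point from world to camera coordinates); the wrist camera has in their place "mount" (4x4, takes a point from camera to tool coordinates, whose origin is the TCP and whose axes are the flange's). Camera axes: x right, y down, z forward; pixel columns grow to the right and rows downward; lengths in m; the calibration is good to about 2 mm. A picture is of the moment at which its call begins: read the wrist's pose just before it. camera_model takes no time and is no camera call.
- arm.job_done(): hands the job in; it is judged then, once.
The state is a dict: "t": time; "q": joint angles; "qd": joint speeds; "joint_efforts": joint torques, N m; "eef_pos": TCP position; "ee_rot": TCP orientation; "force": force on the tool from outside, world axes, zero at the start; "moment": the same for the moment, N m; "width": finger opening in m; "gripper_force": force on a finger pad.
Only numpy, scipy, OpenCV 4.12 (cv2) and the standard library are available. Lean on these libraries where they do the work, as an engineer would, in place of code of your own. Each camera call takes 0.05 s, during which the arm holds its last target. There are 200 camera calls.

## Working session

There is one attempt and no reset: what is moved stays moved. The work goes in short steps, Python scripts to look and compute and a tool call to move; the robot and the scene stay as the last step left them, time stands still between calls to the robot, and variables do not carry over. Pictures are saved under pics/ and viewed, at most 13 in all, crops included, and the job is handed in when it is done.

Besides the shell and the picture viewer there is one more tool, called after "Request:" in YAML: its name, and indented under it one key for each argument. move_arm: Moves the arm, as the interface text tells. Its arguments: {"type":"object","properties":{"rows":{"type":"string"},"squeeze":{"type":"number"}},"required":["rows"]}

```bash
ls; mkdir -p pics; cat > h.py <<'E'
import numpy as np,cv2
from station import arm
from scipy.spatial.transform import Rotation as R
def grab(n):
    s=arm.get_state(); im,d=arm.grab_frame(n); cm=arm.camera_model(n)
    if n=='wrist':
        T=np.eye(4);T[:3,:3]=R.from_euler('xyz',s['ee_rot']).as_matrix();T[:3,3]=s['eef_pos'];W=T@cm['mount']
    else: W=np.linalg.inv(cm['camera_from_world'])
    np.savez('pics/%s.npz'%n,im=im,d=d,K=cm['mtx'],W=W); return im,d,cm['mtx'],W
def load(n):
    z=np.load('pics/%s.npz'%n);return z['im'],z['d'],z['K'],z['W']
def cloud(d,K,W):
    v,u=np.mgrid[:480,:640];p=np.stack([(u-K[0,2])/K[0,0]*d,(v-K[1,2])/K[1,1]*d,d],-1)
    return p@W[:3,:3].T+W[:3,3]
E
python3 - <<'E'
from h import *
for n in('scene','side'):
    im,d,K,W=grab(n);cv2.imwrite(f'pics/{n}.png',im);print(n,W.round(3).tolist(),K.round(0).tolist())
print(arm.get_state())
E
```

```text
pics
scene [[-0.359, 0.507, -0.783, 1.58], [0.933, 0.179, -0.311, 0.398], [-0.018, -0.843, -0.538, 0.738], [0.0, 0.0, 0.0, 1.0]] [[543.0, 0.0, 322.0], [0.0, 543.0, 245.0], [0.0, 0.0, 1.0]]
side [[-0.882, -0.291, 0.37, 0.153], [-0.471, 0.538, -0.699, 0.853], [0.004, -0.791, -0.611, 0.804], [0.0, 0.0, 0.0, 1.0]] [[509.0, 0.0, 319.0], [0.0, 509.0, 242.0], [0.0, 0.0, 1.0]]
{'t': 0.1, 'q': array([-1.01891045e+00,  3.59324977e-01,  1.11570470e-02, -2.76589510e-04,
       -1.22411983e+00, -2.88084781e-01]), 'qd': array([ 1.02678457e-03, -2.48026499e-03,  1.69729633e-03,  9.74252132e-04,
        4.69151023e-04, -2.32451563e-05]), 'joint_efforts': array([-2.33376806e-03, -5.84163594e+01,  2.93748862e+01,  7.01525465e+00,
        1.01779494e-02, -6.72638180e-05]), 'eef_pos': array([ 0.17585048, -0.6512509 ,  0.23371871]), 'ee_rot': array([ 3.1400888e+00, -1.7446461e-04, -2.8778856e+00]), 'force': array([-0.16893407, -0.20124316, -1.00632021]), 'moment': array([-0.00651998,  0.02901856, -0.00922951]), 'gripper_force': 0.0, 'width': 0.08760595193582343}
```

View pics/scene.png

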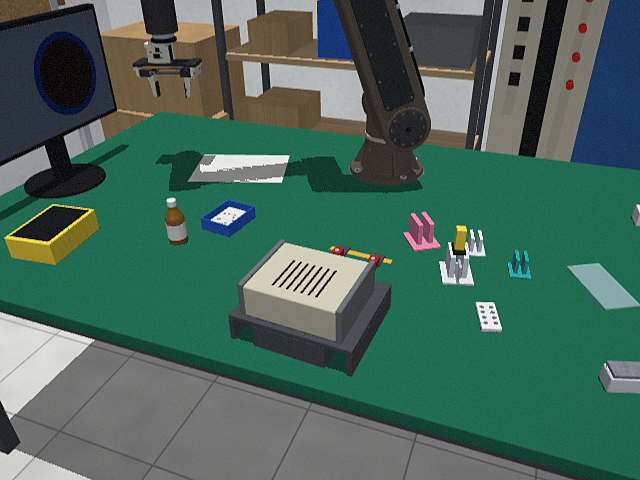

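View pics/side.png

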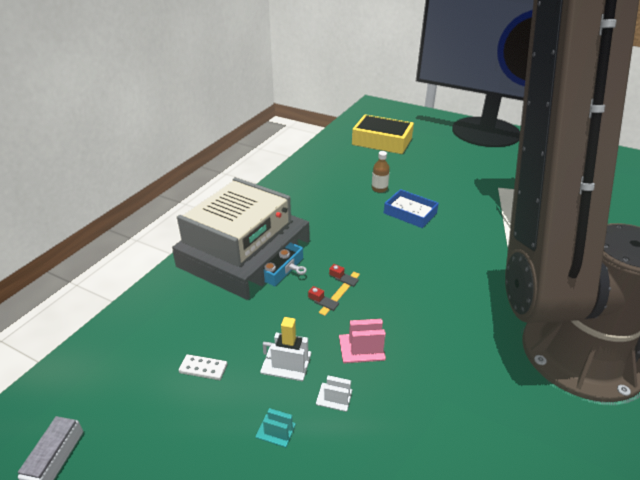

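In the side view there are four stand-like things: pink at (362,342), turquoise at (276,427), small white at (335,393), and the larger aluminium one carrying the hook at (287,352). The larger one fits: it is neither pink nor turquoise and it holds the hook. The tray front with its eye is at (285,265)/(300,270). The red blocks are at (337,271) and (317,294).

```bash
python3 - <<'E'
from h import *
im,d,K,W=load('side')
c=im[225:385,220:400];cv2.imwrite('pics/c1.png',cv2.resize(c,None,fx=4.4,fy=3.7,interpolation=cv2.INTER_CUBIC) if 0 else cv2.resize(c[:,:],None,fx=3.7,fy=3.7,interpolation=cv2.INTER_CUBIC))
for n in('side','scene'):
    im,d,K,W=load(n);P=cloud(d,K,W);hsv=cv2.cvtColor(im,cv2.COLOR_BGR2HSV)
    X,Y,Z=P[...,0],P[...,1],P[...,2];ok=(d>0)&(X>.3)&(X<1.1)&(abs(Y)<.6)
    def rep(name,m):
        m=m&ok
        if m.sum()<5: print(n,name,m.sum());return
        q=P[m];r=cv2.minAreaRect((q[:,:2]*1000).astype(np.float32))
        print(n,name,m.sum(),q.mean(0).round(4),'min',q.min(0).round(3),'max',q.max(0).round(3),'rect',[np.round(t,1) for t in r])
    H,S,V=cv2.split(hsv)
    yel=(H>20)&(H<33)&(S>150)&(V>120)
    rep('handle',yel&(Z>.075)&(Z<.18)&(X<.85)); rep('handletop',yel&(Z>.115)&(Z<.14)&(X<.85)); rep('tape',yel&(Z<.02)&(X>.35)&(X<.9)&(Y<.3))
    red=((H<6)|(H>174))&(S>180)&(Z<.03)
    rep('redtop',red&(Z>.02))
    k,l,st,ce=cv2.connectedComponentsWithStats((red&ok).astype(np.uint8))
    for i in range(1,k):
        if st[i,4]>15: rep('red%d %s'%(i,ce[i].round()),l==i)
    rep('risertop',(Z>.056)&(Z<.067)&(S<80)&(V<110)&(X>.55)&(Y<.15))
    rep('metertop',(Z>.13)&(Z<.143)&(X>.5)&(Y<.2)&(S<100))
    grey=(S<60)&(V>130)
    rep('standtops',grey&(Z>.054)&(Z<.066)&(Y>.05)&(Y<.4)&(X<.8))
E
```

```text
side handle 81 [0.5027 0.3146 0.1071] min [0.495 0.296 0.081] max [0.512 0.32  0.12 ] rect [array([499.9, 310.6]), array([26.3, 13.5]), np.float64(60.3)]
side handletop 20 [0.5022 0.3132 0.117 ] min [0.495 0.296 0.115] max [0.512 0.318 0.12 ] rect [array([500.1, 310. ]), array([25.5, 12.4]), np.float64(60.3)]
side tape 178 [5.099e-01 8.100e-02 4.000e-04] min [ 0.497 -0.003 -0.003] max [0.522 0.155 0.004] rect [array([509.9,  76.1]), array([158.4,  16. ]), np.float64(86.4)]
side redtop 0
side risertop 1043 [0.6936 0.0494 0.0613] min [ 0.623 -0.377  0.056] max [0.721 0.15  0.065] rect [array([ 681.7, -115.1]), array([533.2,  63. ]), np.float64(84.0)]
side metertop 3624 [0.7961 0.0661 0.1332] min [ 0.705 -0.049  0.13 ] max [0.894 0.173 0.141] rect [array([798.9,  60.1]), array([215.9, 176.1]), np.float64(86.1)]
side standtops 291 [0.5025 0.3056 0.0604] min [0.362 0.062 0.054] max [0.722 0.335 0.066] rect [array([566.8, 216. ]), array([207.3, 377.1]), np.float64(73.2)]
scene handle 214 [0.516  0.307  0.1013] min [0.499 0.294 0.075] max [0.524 0.318 0.122] rect [array([511.1, 305.6]), arr
[... 641 characters left out ...]
8.6]), array([20.2, 31. ]), np.float64(85.1)]
scene red2 [375. 260.] 57 [0.5527 0.1232 0.019 ] min [0.537 0.108 0.002] max [0.569 0.132 0.026] rect [array([552.4, 119.9]), array([22.3, 32.3]), np.float64(85.5)]
scene risertop 854 [0.8882 0.0351 0.0609] min [ 0.597 -0.365  0.056] max [0.904 0.15  0.067] rect [array([ 792. , -131.9]), array([598.9, 107.8]), np.float64(60.3)]
scene metertop 5693 [0.8088 0.062  0.1332] min [ 0.708 -0.051  0.13 ] max [0.895 0.17  0.141] rect [array([801.9,  59.2]), array([212.8, 175.3]), np.float64(86.4)]
scene standtops 115 [0.5173 0.3052 0.0603] min [0.349 0.196 0.054] max [0.544 0.332 0.065] rect [array([440.2, 270. ]), array([228.5,  48.9]), np.float64(27.1)]
```

View pics/c1.png

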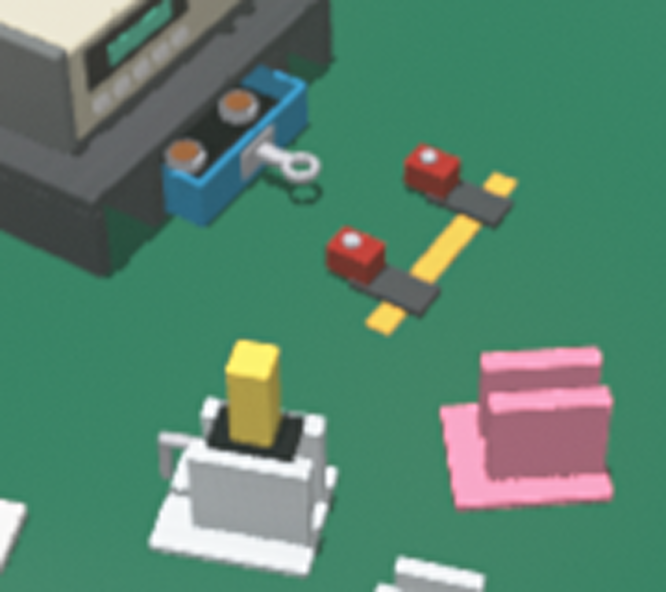

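The crop confirms it: the big aluminium stand with the yellow hook sits at about crop (250,440). Its tip points left, towards +x. The blue tray's eye is at about crop (300,165), and the two red blocks are at (432,170) and (355,255). Next I'll move over for a wrist view.

```bash
cat >> h.py <<'E'
def plan(wps,pos=None,rot=None,step=.06):
    """wps: list of (x,y,z,yaw_deg or None) tool down; prints rows"""
    s=arm.get_state();p=np.array(s['eef_pos'] if pos is None else pos)
    M=R.from_euler('xyz',s['ee_rot'] if rot is None else rot);out=[]
    for w in wps:
        t=np.array(w[:3]);yaw=M.as_euler('xyz',True)[2] if w[3] is None else w[3]
        T=R.from_euler('xyz',[180,0,yaw],True);rv=(M.inv()*T).as_rotvec(True)
        n=max(1,int(np.ceil(max(np.abs(t-p).max()/step,np.linalg.norm(t-p)/.0625,np.linalg.norm(rv)/10.6))))
        for i in range(n):
            sh=M.inv().apply((t-p)/n);out.append(' '.join('%.2f'%v for v in rv/n)+' '+' '.join('%.4f'%v for v in sh))
            M=M*R.from_rotvec(rv/n,True)
        p=t
    print(len(out));print('\n'.join(out))
E
python3 - <<'E'
from h import *
print(arm.camera_model('wrist')['mount'].round(3).tolist(),arm.finger_overhang)
plan([(0.48,-.3,.3,-120),(.49,.2,.36,-80)])
E
```

```text
[[-0.0, -0.967, -0.255, 0.068], [1.0, -0.0, 0.001, -0.0], [-0.001, -0.255, 0.967, -0.15], [0.0, 0.0, 0.0, 1.0]] 0.008
17
0.01 0.00 -5.61 -0.0481 0.0325 -0.0082
0.01 0.00 -5.61 -0.0511 0.0276 -0.0083
0.01 0.00 -5.61 -0.0535 0.0225 -0.0083
0.01 0.00 -5.61 -0.0555 0.0172 -0.0083
0.01 0.00 -5.61 -0.0569 0.0116 -0.0083
0.01 0.00 -5.61 -0.0578 0.0060 -0.0083
0.01 0.00 -5.61 -0.0581 0.0003 -0.0083
0.01 0.00 -5.61 -0.0578 -0.0053 -0.0083
0.00 0.00 -4.44 -0.0487 0.0268 -0.0067
0.00 0.00 -4.44 -0.0506 0.0230 -0.0067
0.00 0.00 -4.44 -0.0522 0.0190 -0.0067
0.00 0.00 -4.44 -0.0535 0.0149 -0.0067
0.00 0.00 -4.44 -0.0545 0.0107 -0.0067
0.00 0.00 -4.44 -0.0552 0.0064 -0.0067
0.00 0.00 -4.44 -0.0555 0.0021 -0.0067
0.00 0.00 -4.44 -0.0555 -0.0022 -0.0067
0.00 0.00 -4.44 -0.0552 -0.0065 -0.0067
```

Request:
move_arm:
  rows: "0 0 -5.6 -0.048 0.0325 -0.008 0.0876; 0 0 -5.6 -0.051 0.0275 -0.008 0.0876; 0 0 -5.6 -0.0535 0.0225 -0.008 0.0876; 0 0 -5.6 -0.0555 0.017 -0.008 0.0876; 0 0 -5.6 -0.057 0.0115 -0.008 0.0876; 0 0 -5.6 -0.058 0.006 -0.008 0.0876; 0 0 -5.6 -0.058 0 -0.008 0.0876; 0 0 -5.6 -0.058 -0.005 -0.008 0.0876"

```text
t: 1.1
eef_pos: [0.4814, -0.299, 0.2987]
ee_rot: [3.141, 0.0, -2.093]
force: [0.7, -1.5, -0.1]
width: 0.088
gripper_force: 0.0
```

Request:
move_arm:
  rows: "0 0 -4.5 -0.049 0.027 -0.007 0.0876; 0 0 -4.5 -0.0505 0.023 -0.007 0.0876; 0 0 -4.5 -0.052 0.019 -0.007 0.0876; 0 0 -4.5 -0.0535 0.015 -0.007 0.0876; 0 0 -4.5 -0.0545 0.0105 -0.007 0.0876; 0 0 -4.5 -0.055 0.0065 -0.007 0.0876; 0 0 -4.5 -0.0555 0.002 -0.007 0.0876; 0 0 -4.5 -0.0555 -0.002 -0.007 0.0876"

```text
t: 2.1
eef_pos: [0.4877, 0.1453, 0.3547]
ee_rot: [3.142, 0.0, -1.465]
force: [1.3, -0.1, -0.1]
width: 0.0878
gripper_force: 0.0
```

Request:
move_arm:
  rows: "0 0 0 0 0 0 0.0876; 0 0 0 0 0 0 0.0876"

```text
t: 2.35
eef_pos: [0.4879, 0.1436, 0.3541]
ee_rot: [3.141, -0.0, -1.467]
force: [-0.8, -0.4, 0.6]
width: 0.0877
gripper_force: 0.0
```

```bash
python3 - <<'E'
from h import *
im,d,K,W=grab('wrist');cv2.imwrite('pics/w1.png',im);print(W.round(3).tolist(),K[0,0])
s=arm.get_state();print(s['t'],s['eef_pos'],np.degrees(s['ee_rot']),np.degrees(s['q']).round(1))
E
```

```text
[[-0.995, -0.1, -0.028, 0.496], [-0.103, 0.962, 0.254, 0.075], [0.001, 0.256, -0.967, 0.504], [0.0, 0.0, 0.0, 1.0]] 418.7648728187761
2.4 [0.48802707 0.14302175 0.35422085] [ 1.79961041e+02 -1.90715655e-02 -8.41160094e+01] [ 38.5   1.3  -8.1  -0.  -80.6 -32.6]
```

View pics/w1.png

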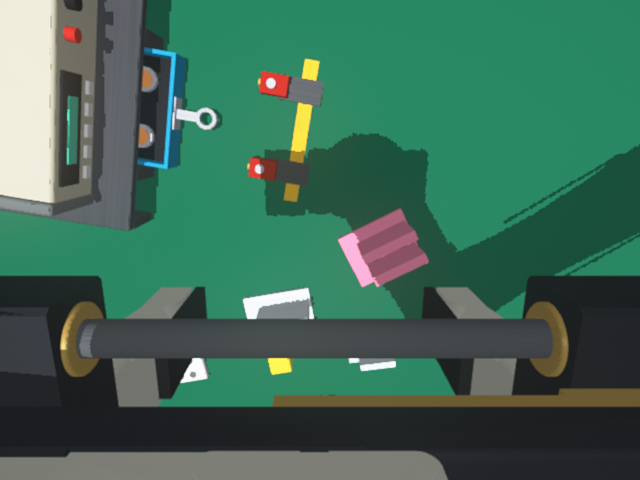

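The wrist view shows the eye at (206,118), the red blocks' bolts at (270,83) and (259,169), and the tray's front top edge at x≈178. The stand is half hidden by the gripper at about (280,310). I'll shift +y to see the stand.

Request:
move_arm:
  rows: "0 0 0 -0.055 0 0 0.0876; 0 0 0 -0.055 0 0 0.0876; 0 0 0 -0.055 0 0 0.0876; 0 0 0 -0.055 0 0 0.0876; 0 0 0 0 0 0 0.0876; 0 0 0 0 0 0 0.0876"

```text
t: 3.15
eef_pos: [0.4659, 0.3613, 0.3543]
ee_rot: [3.141, -0.001, -1.469]
force: [-0.0, -0.5, -0.0]
width: 0.0879
gripper_force: 0.0
```

```bash
cat >> h.py <<'E'
def ray(K,W,u,v,z):
    r=W[:3,:3]@np.array([(u-K[0,2])/K[0,0],(v-K[1,2])/K[1,1],1]);return W[:3,3]+r*(z-W[2,3])/r[2]
E
python3 - <<'E'
from h import *
im,d,K,W=load('wrist')
for n,u,v,z in [('eye',206.5,118.5,.024),('boltA',270.5,83,.026),('boltB',259.5,169,.026),('tape1',312,60,0),('tape2',291,201,0),('edge1',186,57,.035),('edge2',176,166,.035)]: print(n,ray(K,W,u,v,z).round(4))
cv2.imwrite('pics/c2.png',cv2.resize(im[40:210,130:340],None,fx=3.5,fy=3.5,interpolation=cv2.INTER_CUBIC));np.savez('pics/w1.npz',im=im,d=d,K=K,W=W)
im,d,K,W=grab('wrist');cv2.imwrite('pics/w2.png',im);np.savez('pics/w2.npz',im=im,d=d,K=K,W=W)
s=arm.get_state();print(s['t'],s['eef_pos'],np.degrees(s['ee_rot']))
E
```

```text
eye [0.6142 0.0709 0.024 ]
boltA [0.5469 0.0273 0.026 ]
boltB [0.5522 0.1193 0.026 ]
tape1 [ 0.5055 -0.0041  0.    ]
tape2 [0.5146 0.156  0.    ]
edge1 [0.6349 0.0121 0.035 ]
edge2 [0.643  0.1247 0.035 ]
3.2 [0.46599349 0.36097729 0.35460471] [ 1.79993679e+02 -1.47736832e-02 -8.41731089e+01]
```

View pics/w2.png

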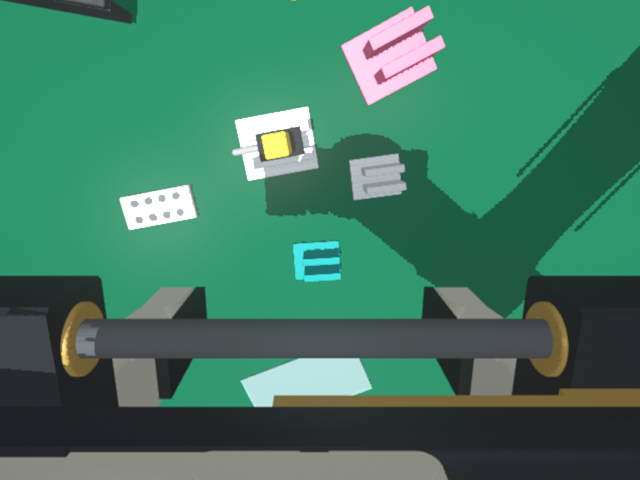

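View pics/c2.png

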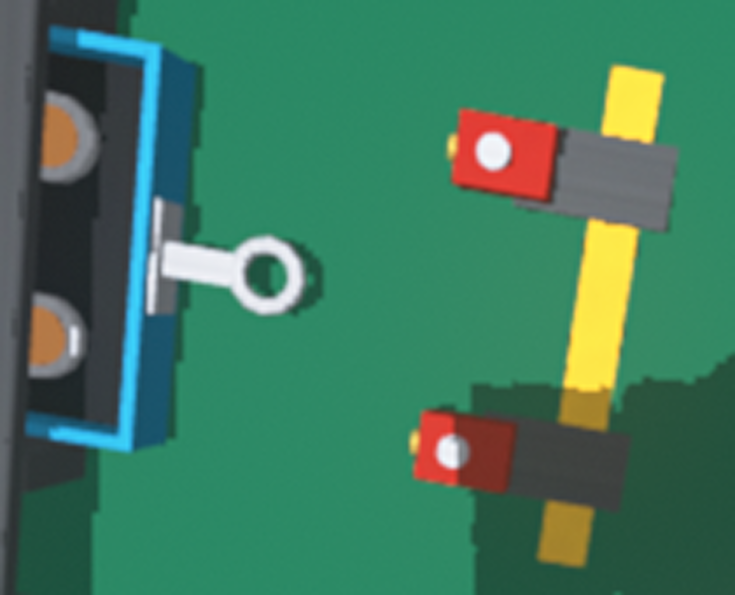

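The stand with the hook is at (277,144). Its base corners are (236,121), (309,108), (318,167) and (247,179), the handle top is at (276,145), and the tip points left. Pink is at (392,55), turquoise at (318,261), and the small grey stand at (377,177). The crop shows the eye ring centred at crop (267,275).

```bash
python3 - <<'E'
from h import *
z=np.load('pics/w1.npz');K,W=z['K'],z['W']
f=lambda u,v,zz:ray(K,W,130+(u+.5)/3.5-.5,40+(v+.5)/3.5-.5,zz).round(4)
print('eye',f(267,275,.024),'edge',f(160,48,.035),f(132,448,.035),'A',f(457,112,.024),f(452,184,.024),'B',f(422,411,.024),f(413,478,.024))
z=np.load('pics/w2.npz');im,d,K,W=z['im'],z['d'],z['K'],z['W'];P=cloud(d,K,W)
c=np.array([ray(K,W,u,v,.006) for u,v in [(236,121),(309,108),(318,167),(247,179)]]);print(c.round(4),c.mean(0))
a=(c[0]-c[1])+(c[3]-c[2]);print('yaw',np.degrees(np.arctan2(a[1],a[0])))
hsv=cv2.cvtColor(im,cv2.COLOR_BGR2HSV);H,S,V=cv2.split(hsv)
m=(H>20)&(H<33)&(S>150)&(V>100);m[:100]=0;m[190:]=0;m[:,:240]=0;m[:,320:]=0
top=m&(P[...,2]>.114);v,u=np.nonzero(top);print(top.sum(),u.min(),u.max(),v.min(),v.max(),P[top].mean(0))
r=cv2.minAreaRect(np.array([ray(K,W,a,b,.12)[:2]*1000 for a,b in zip(u,v)],np.float32));print(r)
mm=(P[...,2]>.04)&(P[...,2]<.056);mm[:120]=0;mm[175:]=0;mm[:,:225]=0;mm[:,257:]=0
v,u=np.nonzero(mm);q=np.array([ray(K,W,a,b,.0515)[:2] for a,b in zip(u,v)]);print(len(q),q.mean(0),q.min(0),q.max(0))
E
```

```text
eye [0.6148 0.0706 0.024 ] edge [0.6459 0.0097 0.035 ] [0.6525 0.1275 0.035 ] A [0.5589 0.0169 0.024 ] [0.559  0.0377 0.024 ] B [0.5638 0.1074 0.024 ] [0.5653 0.129  0.024 ]
[[0.5631 0.2874 0.006 ]
 [0.4816 0.2649 0.006 ]
 [0.4646 0.3294 0.006 ]
 [0.5466 0.3518 0.006 ]] [0.51397271 0.30835912 0.006     ]
yaw 15.373793825480092
74 262 288 132 159 [0.50515964 0.30772515 0.11919497]
((506.9586486816406, 305.93115234375), (21.536012649536133, 21.48091697692871), 15.831743240356445)
170 [0.54450933 0.31689698] [0.53227209 0.30644311] [0.55753314 0.32274375]
```

```bash
python3 - <<'E'
from h import *
plan([(.507,.306,.2,-74.5),(.507,.306,.082,-74.5)])
E
```

```text
5
0.00 -0.00 -3.22 0.0196 -0.0117 0.0515
0.00 -0.00 -3.22 0.0202 -0.0106 0.0515
0.00 -0.00 -3.22 0.0208 -0.0095 0.0515
-0.00 -0.00 -0.00 -0.0000 -0.0000 0.0590
-0.00 -0.00 -0.00 -0.0000 -0.0000 0.0590
```

Request:
move_arm:
  rows: "0 0 -3.2 0.0196 -0.0117 0.0515 0.0876; 0 0 -3.2 0.0202 -0.0106 0.0515 0.0876; 0 0 -3.25 0.0208 -0.0095 0.0515 0.0876; 0 0 0 0 0 0.03 0.0876; 0 0 0 0 0 0 0.0876; 0 0 0 0 0 0 0.0876"

```text
t: 3.95
eef_pos: [0.5076, 0.3075, 0.172]
ee_rot: [-3.139, 0.001, -1.3]
force: [0.6, -0.1, 1.8]
width: 0.0876
gripper_force: 0.0
```

```bash
python3 - <<'E'
from h import *
plan([(.507,.306,.082,-74.5)])
s=arm.get_state();print(s['eef_pos'],np.degrees(s['ee_rot']),s['force'],s['moment'])
E
```

```text
2
-0.07 0.02 0.01 0.0007 0.0006 0.0450
-0.07 0.02 0.01 0.0006 0.0006 0.0450
[0.50762995 0.30745983 0.17201947] [-1.79864380e+02  4.74687056e-02 -7.44706260e+01] [ 0.59349613 -0.10830333  1.79066806] [0.03123916 0.14200583 0.00892673]
```

Request:
move_arm:
  rows: "0 0 0 0.0005 0.0006 0.045 0.0876; 0 0 0 0.0005 0.0006 0.035 0.0876; 0 0 0 0 0 0.01 0.0876; 0 0 0 0 0 0 0.06"
  squeeze: 15

```text
t: 4.45
eef_pos: [0.5064, 0.3069, 0.0813]
ee_rot: [-3.14, 0.0, -1.299]
force: [-0.3, 0.3, 0.5]
width: 0.0818
gripper_force: 0.0
```

Request:
move_arm:
  rows: "0 0 0 0 0 0 0.03; 0 0 0 0 0 0 0.015; 0 0 0 0 0 0 0.015; 0 0 0 0 0 0 0.015; 0 0 0 0 0 0 0.015; 0 0 0 0 0 0 0.015"

```text
t: 5.2
eef_pos: [0.5058, 0.3062, 0.08]
ee_rot: [3.142, -0.0, -1.299]
force: [0.6, -0.1, 0.4]
width: 0.0233
gripper_force: 0.3
```

```bash
python3 - <<'E'
from h import *
s=arm.get_state();print(s['t'],s['eef_pos'],np.degrees(s['ee_rot']),s['force'],s['moment'],s['width'],s['gripper_force'])
E
```

```text
5.2 [0.5057656  0.30621029 0.0800246 ] [ 1.79996433e+02 -4.68295881e-03 -7.44375326e+01] [ 0.60272355 -0.05889892  0.41089987] [-0.07193916 -0.02538232 -0.00959828] 0.023327672892149664 0.3357688710093498
```

Request:
move_arm:
  rows: "0 0 0 0 0 0 0.01; 0 0 0 0 0 0 0.01; 0 0 0 0 0 0 0.01; 0 0 0 0 0 0 0.01"
  squeeze: 55

```text
t: 5.7
eef_pos: [0.5058, 0.3062, 0.08]
ee_rot: [3.142, -0.0, -1.299]
force: [0.4, 0.0, -0.7]
width: 0.0216
gripper_force: 55.0
```

```bash
python3 - <<'E'
from h import *
s=arm.get_state();print(s['t'],s['eef_pos'],np.degrees(s['ee_rot']),s['force'],s['moment'],s['width'],s['gripper_force'])
E
```

```text
5.7 [0.50575286 0.3062202  0.08002546] [ 1.79997720e+02 -2.71754476e-03 -7.44352763e+01] [ 0.39228697  0.04185254 -0.73718573] [ 0.02734053 -0.022274    0.008926  ] 0.021597300628537975 54.99964892864227
```

Request:
move_arm:
  rows: "0 0 0 0 0 -0.02 0.01; 0 0 0 0 0 -0.04 0.01; 0 0 0 0 0 -0.04 0.01; 0 0 0 0 0 -0.02 0.01; 0 0 0 0 0 0 0.01"

```text
t: 6.32
eef_pos: [0.5062, 0.3068, 0.2016]
ee_rot: [-3.139, 0.002, -1.299]
force: [-0.2, -0.4, -1.8]
width: 0.0215
gripper_force: 55.0
```

```bash
python3 - <<'E'
from h import *
s=arm.get_state();print(s['t'],s['eef_pos'],np.degrees(s['ee_rot']),s['force'],s['moment'],s['width'],s['gripper_force'])
plan([(.5649,.0735,.2,-93.3),(.5649,.0735,.115,-93.3)],step=.05)
E
```

```text
6.325 [0.5062372  0.30679445 0.20159908] [-1.79849862e+02  1.00285644e-01 -7.44320434e+01] [-0.21934453 -0.4329656  -1.80097334] [ 0.01563125  0.17018554 -0.05287571] 0.021497433230156453 54.99967396259308
7
-0.03 0.02 3.77 0.0481 0.0012 0.0002
-0.03 0.02 3.77 0.0481 -0.0019 0.0003
-0.03 0.02 3.77 0.0478 -0.0051 0.0003
-0.03 0.02 3.77 0.0474 -0.0082 0.0003
-0.03 0.02 3.77 0.0468 -0.0113 0.0003
0.00 -0.00 0.00 -0.0000 -0.0000 0.0425
0.00 -0.00 0.00 -0.0000 -0.0000 0.0425
```

Request:
move_arm:
  rows: "0 0 3.8 0.048 0.001 0 0.01; 0 0 3.8 0.048 -0.002 0 0.01; 0 0 3.8 0.048 -0.005 0 0.01; 0 0 3.8 0.0475 -0.008 0 0.01; 0 0 3.7 0.047 -0.0115 0 0.01; 0 0 0 0 0 0.04 0.01; 0 0 0 0 0 0.04 0.01; 0 0 0 0 0 0 0.01"

```text
t: 7.32
eef_pos: [0.5612, 0.0712, 0.116]
ee_rot: [3.134, -0.004, -1.63]
force: [0.9, 0.5, -0.9]
width: 0.0217
gripper_force: 55.0
```

Request:
move_arm:
  rows: "0 0 0 0 0 0 0.01; 0 0 0 0 0 0 0.01"

```text
t: 7.58
eef_pos: [0.5652, 0.0732, 0.1216]
ee_rot: [-3.139, 0.001, -1.628]
force: [0.3, 0.4, -1.8]
width: 0.0219
gripper_force: 55.0
```

```bash
python3 - <<'E'
from h import *
s=arm.get_state();print(s['t'],s['eef_pos'],np.degrees(s['ee_rot']),s['force'],s['moment'],s['width'])
a=grab('side')[0];b=grab('scene')[0]
im=cv2.resize(a[215:315,250:370],None,fx=5,fy=5,interpolation=cv2.INTER_CUBIC);cv2.imwrite('pics/c3.png',im)
E
```

```text
7.575 [0.565185   0.07317847 0.12163323] [-1.79867271e+02  5.65372272e-02 -9.32991212e+01] [ 0.34257334  0.42414759 -1.83491765] [-0.0159769   0.09849987  0.00280262] 0.021872292061810558
```

View pics/c3.png

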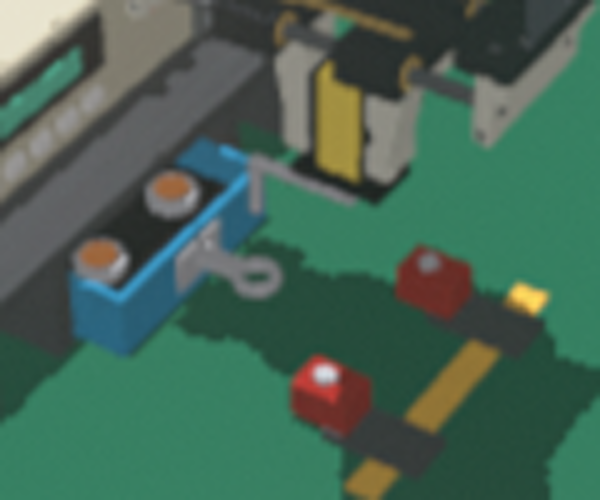

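In the side crop the hook tip's lower end is at (256,210) and the eye's centre at (256,276). I'll check both against the calibration.

```bash
python3 - <<'E'
from h import *
im,d,K,W=load('side')
g=lambda u,v,z:ray(K,W,250+(u+.5)/5-.5,215+(v+.5)/5-.5,z).round(4)
s=arm.get_state()
print('eye',g(256,276,.024),'tip',g(256,211,s['eef_pos'][2]-.062),'expected tip',s['eef_pos'][:2]+.05*np.array([.9983,-.0576]))
P=cloud(d,K,W);u,v=301,269
# scene
b=load('scene')[0];cv2.imwrite('pics/c4.png',cv2.resize(b[190:290,300:420],None,fx=5,fy=5,interpolation=cv2.INTER_CUBIC))
E
```

```text
eye [0.6128 0.0748 0.024 ] tip [0.6146 0.0704 0.0594] expected tip [0.6148434  0.07020781]
```

```bash
python3 - <<'E'
from h import *
im,d,K,W=load('side')
g=lambda u,v,z:ray(K,W,250+(u+.5)/5-.5,215+(v+.5)/5-.5,z).round(4)
print('bolts',g(429,262,.026),g(325,373,.026),'wrist .5469,.0273 / .5522,.1193')
S=cv2.cvtColor(im,cv2.COLOR_BGR2HSV)[...,1]
for n in('side','scene'):
    im,d,K,W=load(n);P=cloud(d,K,W);m=(P[...,2]>.014)&(P[...,2]<.032)&(abs(P[...,0]-.612)<.018)&(abs(P[...,1]-.072)<.02)
    v,u=np.nonzero(m);print(n,m.sum(),P[m].mean(0),P[m].min(0),P[m].max(0))
    if len(u):
        q=np.array([ray(K,W,a,b,.022)[:2]*1000 for a,b in zip(u,v)],np.float32);print(cv2.minEnclosingCircle(q),q.min(0),q.max(0))
E
```

```text
bolts [0.5451 0.0294 0.026 ] [0.5517 0.1196 0.026 ] wrist .5469,.0273 / .5522,.1193
side 65 [0.61597688 0.07234409 0.02234278] [0.60341164 0.05941193 0.01739463] [0.62947127 0.08373478 0.02792341]
((617.269287109375, 73.23500061035156), 15.177070617675781) [603.178     58.368572] [630.7391   85.75798]<stdin>:8: RuntimeWarning: Mean of empty slice.
  ret = um.true_divide(
Traceback (most recent call last):
ValueError: zero-size array to reduction operation minimum which has no identity
```

View pics/c4.png

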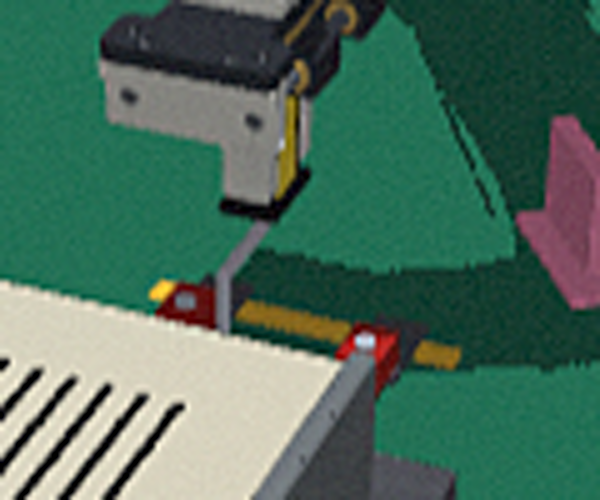

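The scene crop shows the hook hanging straight, with its tip at (225,330); the eye is hidden there. Combining the views puts the eye at about (.6148,.0716). I'll correct +1.2 mm in y and then descend in small steps.

Request:
move_arm:
  rows: "0 0 0 -0.0012 0 0.015 0.01; 0 0 0 0 0 0.01 0.01; 0 0 0 0 0 0.004 0.01; 0 0 0 0 0 0.003 0.01; 0 0 0 0 0 0.003 0.01"

```text
t: 8.3
eef_pos: [0.5644, 0.0738, 0.0849]
ee_rot: [-3.141, -0.0, -1.629]
force: [0.2, 0.1, -1.3]
width: 0.022
gripper_force: 55.0
```

Request:
move_arm:
  rows: "0 0 0 0 0 0.003 0.01; 0 0 0 0 0 0.003 0.01; 0 0 0 0 0 0 0.01"

```text
t: 8.68
eef_pos: [0.5642, 0.0737, 0.0788]
ee_rot: [3.141, -0.0, -1.629]
force: [1.1, -0.0, -1.3]
width: 0.0218
gripper_force: 55.0
```

```bash
python3 - <<'E'
from h import *
s=arm.get_state();print(s['t'],s['eef_pos'],np.degrees(s['ee_rot']),s['force'],s['moment'],s['width'])
a=grab('side')[0];cv2.imwrite('pics/c5.png',cv2.resize(a[225:305,260:356],None,fx=7,fy=7,interpolation=cv2.INTER_CUBIC))
E
```

```text
8.675 [0.56418057 0.07373469 0.07883881] [ 1.79980463e+02 -8.41977022e-03 -9.33381548e+01] [ 1.11628884 -0.03004809 -1.30839952] [ 0.02048492  0.09639484 -0.04071235] 0.021839125986483302
```

View pics/c5.png

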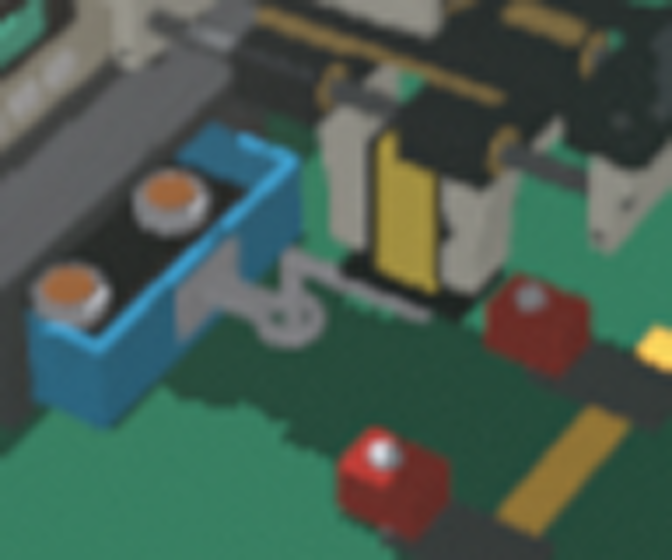

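The tip at (293,290) goes into the ring at (291,315) with no upward force, so it is in the hole. I'll lower it further.

Request:
move_arm:
  rows: "0 0 0 0 0 0.003 0.01; 0 0 0 0 0 0.003 0.01; 0 0 0 0 0 0.003 0.01; 0 0 0 0 0 0 0.01; 0 0 0 0 0 0 0.01"

```text
t: 9.35
eef_pos: [0.5643, 0.0738, 0.0701]
ee_rot: [-3.142, -0.0, -1.629]
force: [-0.6, -0.4, -0.4]
width: 0.0218
gripper_force: 55.0
```

```bash
cat >> h.py <<'E'
def st():
    s=arm.get_state();f=s['force'];a=np.radians(-3.3);ex=np.array([np.cos(a),np.sin(a)])
    print('t %.2f'%s['t'],s['eef_pos'].round(4),np.degrees(s['ee_rot']).round(2),'F',f.round(2),'pull %.2f'%(f[:2]@ex),'M',s['moment'].round(3),s['width'].round(4))
E
python3 - <<'E'
from h import *
st()
E
```

```text
Traceback (most recent call last):
  File "h.py", line 32, in st
    print('t %.2f'%s['t'],s['eef_pos'].round(4),np.degrees(s['ee_rot']).round(2),'F',f.round(2),'pull %.2f'%(f[:2]@ex),'M',s['moment'].round(3),s['width'].round(4))
                                                                                                                                                ^^^^^^^^^^^^^^^^
AttributeError: 'float' object has no attribute 'round'
```

```bash
sed -i "s/,s\['width'\].round(4))/)/" h.py
```

Request:
move_arm:
  rows: "0 0 0 0 0.002 0 0.01; 0 0 0 0 0.003 0 0.01; 0 0 0 0 0.005 0 0.01; 0 0 0 0 0.005 0 0.01; 0 0 0 0 0.005 0 0.01; 0 0 0 0 0.005 0 0.01"

```text
t: 10.1
eef_pos: [0.5392, 0.0754, 0.0702]
ee_rot: [-3.141, 0.0, -1.629]
force: [1.8, -0.9, -1.4]
width: 0.0219
gripper_force: 55.0
```

```bash
python3 - <<'E'
from h import *
st()
E
```

```text
t 10.10 [0.5392 0.0754 0.0702] [-1.7997e+02  1.0000e-02 -9.3330e+01] F [ 1.77 -0.9  -1.37] pull 1.82 M [-0.011 -0.961  0.04 ]
```

Request:
move_arm:
  rows: "0 0 0 0 0.006 0 0.01; 0 0 0 0 0.006 0 0.01; 0 0 0 0 0.006 0 0.01; 0 0 0 0 0.006 0 0.01; 0 0 0 0 0.006 0 0.01; 0 0 0 0 0.006 0 0.01; 0 0 0 0 0.006 0 0.01; 0 0 0 0 0.003 0 0.01"

```text
t: 11.1
eef_pos: [0.4941, 0.0779, 0.0702]
ee_rot: [-3.141, 0.0, -1.629]
force: [3.1, -0.6, 0.4]
width: 0.0221
gripper_force: 55.0
```

```bash
python3 - <<'E'
from h import *
st()
E
```

```text
t 11.10 [0.4941 0.0779 0.0702] [-1.7999e+02  1.0000e-02 -9.3320e+01] F [ 3.11 -0.61  0.41] pull 3.14 M [-0.    -1.341  0.011]
```

Request:
move_arm:
  rows: "0 0 0 0 0.002 0 0.01; 0 0 0 0 0.002 0 0.01; 0 0 0 0 0.002 0 0.01"

```text
t: 11.48
eef_pos: [0.4886, 0.0783, 0.0701]
ee_rot: [-3.141, 0.0, -1.629]
force: [3.5, -0.1, 0.1]
width: 0.0217
gripper_force: 55.0
```

```bash
python3 - <<'E'
from h import *
st()
E
```

```text
t 11.47 [0.4886 0.0783 0.0701] [-1.7998e+02  1.0000e-02 -9.3340e+01] F [ 3.52 -0.07  0.09] pull 3.52 M [-0.043 -1.47   0.013]
```

Request:
move_arm:
  rows: "0 0 0 0 0.002 0 0.01; 0 0 0 0 0.002 0 0.01; 0 0 0 0 0.001 0 0.01"

```text
t: 11.85
eef_pos: [0.4834, 0.0785, 0.0701]
ee_rot: [-3.141, 0.0, -1.629]
force: [3.7, -0.5, 1.6]
width: 0.0218
gripper_force: 55.0
```

```bash
python3 - <<'E'
from h import *
st()
E
```

```text
t 11.85 [0.4834 0.0785 0.0701] [-179.99    0.    -93.33] F [ 3.74 -0.53  1.56] pull 3.77 M [-0.091 -1.527 -0.011]
```

Request:
move_arm:
  rows: "0 0 0 0 0.001 0 0.01; 0 0 0 0 0.001 0 0.01"

```text
t: 12.1
eef_pos: [0.4815, 0.0787, 0.0701]
ee_rot: [-3.141, 0.0, -1.629]
force: [3.2, -0.0, 0.7]
width: 0.0219
gripper_force: 55.0
```

```bash
python3 - <<'E'
from h import *
st()
E
```

```text
t 12.10 [0.4815 0.0787 0.0701] [-179.99    0.    -93.33] F [ 3.19 -0.03  0.67] pull 3.19 M [-0.09  -1.626  0.011]
```

Request:
move_arm:
  rows: "0 0 0 0 0.001 0 0.01; 0 0 0 0 0.001 0 0.01"

```text
t: 12.35
eef_pos: [0.4795, 0.0788, 0.0701]
ee_rot: [-3.141, 0.0, -1.629]
force: [4.7, -0.8, 0.1]
width: 0.0219
gripper_force: 55.0
```

```bash
python3 - <<'E'
from h import *
st()
E
```

```text
t 12.35 [0.4795 0.0788 0.0701] [-179.99    0.    -93.33] F [ 4.72 -0.81  0.13] pull 4.75 M [-0.065 -1.62   0.007]
```

Request:
move_arm:
  rows: "0 0 0 0 0.001 0 0.01; 0 0 0 0 0.0005 0 0.01"

```text
t: 12.6
eef_pos: [0.4779, 0.0788, 0.0701]
ee_rot: [-3.142, 0.0, -1.629]
force: [3.7, -0.1, 0.4]
width: 0.0217
gripper_force: 55.0
```

```bash
python3 - <<'E'
from h import *
st()
E
```

```text
t 12.60 [0.4779 0.0788 0.0701] [-180.      0.    -93.33] F [ 3.69 -0.11  0.35] pull 3.69 M [-0.108 -1.678  0.047]
```

Request:
move_arm:
  rows: "0 0 0 0 0.0005 0 0.01; 0 0 0 0 0.0005 0 0.01"

```text
t: 12.85
eef_pos: [0.477, 0.0789, 0.0701]
ee_rot: [-3.141, 0.0, -1.629]
force: [3.4, -0.3, 1.5]
width: 0.0217
gripper_force: 55.0
```

```bash
python3 - <<'E'
from h import *
st()
E
```

```text
t 12.85 [0.477  0.0789 0.0701] [-179.99    0.    -93.33] F [ 3.42 -0.31  1.46] pull 3.43 M [-0.164 -1.809 -0.059]
```

Request:
move_arm:
  rows: "0 0 0 0 0.0005 0 0.01; 0 0 0 0 0.0005 0 0.01"

```text
t: 13.1
eef_pos: [0.476, 0.079, 0.0701]
ee_rot: [-3.141, 0.0, -1.629]
force: [4.3, -0.6, 1.8]
width: 0.0219
gripper_force: 55.0
```

```bash
python3 - <<'E'
from h import *
st()
E
```

```text
t 13.10 [0.476  0.079  0.0701] [-1.7999e+02  1.0000e-02 -9.3330e+01] F [ 4.26 -0.56  1.78] pull 4.29 M [ 0.002 -1.879 -0.068]
```

Request:
move_arm:
  rows: "0 0 0 0 0.0005 0 0.01; 0 0 0 0 0.0005 0 0.01"

```text
t: 13.35
eef_pos: [0.475, 0.0791, 0.0701]
ee_rot: [-3.141, 0.0, -1.629]
force: [4.5, 0.5, 1.0]
width: 0.0216
gripper_force: 55.0
```

```bash
python3 - <<'E'
from h import *
st()
E
```

```text
t 13.35 [0.475  0.0791 0.0701] [-1.7999e+02  1.0000e-02 -9.3330e+01] F [4.51 0.46 0.98] pull 4.48 M [ 0.143 -1.882  0.022]
```

Request:
move_arm:
  rows: "0 0 0 0 0.0005 0 0.01; 0 0 0 0 0.0005 0 0.01"

```text
t: 13.6
eef_pos: [0.474, 0.0791, 0.0701]
ee_rot: [-3.141, 0.0, -1.629]
force: [4.1, 0.3, 0.1]
width: 0.0216
gripper_force: 55.0
```

```bash
python3 - <<'E'
from h import *
st()
E
```

```text
t 13.60 [0.474  0.0791 0.0701] [-1.7999e+02  1.0000e-02 -9.3330e+01] F [4.11 0.35 0.1 ] pull 4.09 M [ 0.166 -1.971  0.039]
```

Request:
move_arm:
  rows: "0 0 0 0 0.0005 0 0.01; 0 0 0 0 0.0005 0 0.01"

```text
t: 13.85
eef_pos: [0.4737, 0.0793, 0.0702]
ee_rot: [-3.14, 0.0, -1.629]
force: [8.8, -2.2, -2.7]
width: 0.0218
gripper_force: 55.0
```

```bash
python3 - <<'E'
from h import *
st()
E
```

```text
t 13.85 [0.4737 0.0793 0.0702] [-1.7992e+02  3.0000e-02 -9.3320e+01] F [ 8.77 -2.21 -2.67] pull 8.89 M [-0.598 -3.713 -0.064]
```

Request:
move_arm:
  rows: "0 0 0 0 0 0 0.01"

```text
t: 13.98
eef_pos: [0.4738, 0.0793, 0.0702]
ee_rot: [-3.14, 0.0, -1.629]
force: [8.4, -1.1, -2.7]
width: 0.0219
gripper_force: 55.0
```

```bash
python3 - <<'E'
from h import *
st()
E
```

```text
t 13.97 [0.4738 0.0793 0.0702] [-1.7992e+02  2.0000e-02 -9.3320e+01] F [ 8.36 -1.06 -2.72] pull 8.41 M [-0.463 -3.331 -0.031]
```

Request:
move_arm:
  rows: "0 0 0 0 0.0003 0 0.01; 0 0 0 0 0 0 0.01"

```text
t: 14.22
eef_pos: [0.4737, 0.0793, 0.0702]
ee_rot: [-3.14, 0.0, -1.629]
force: [9.9, -0.8, -4.2]
width: 0.0217
gripper_force: 55.0
```

```bash
python3 - <<'E'
from h import *
st()
E
```

```text
t 14.22 [0.4737 0.0793 0.0702] [-1.799e+02  3.000e-02 -9.332e+01] F [ 9.91 -0.82 -4.2 ] pull 9.95 M [-0.63  -3.747 -0.051]
```

Request:
move_arm:
  rows: "0 0 0 0 0.0002 0 0.01; 0 0 0 0 0 0 0.01"

```text
t: 14.48
eef_pos: [0.4737, 0.0794, 0.0702]
ee_rot: [-3.14, 0.001, -1.629]
force: [9.5, -1.9, -3.5]
width: 0.0218
gripper_force: 55.0
```

```bash
python3 - <<'E'
from h import *
st()
E
```

```text
t 14.47 [0.4737 0.0794 0.0702] [-1.7988e+02  3.0000e-02 -9.3320e+01] F [ 9.48 -1.88 -3.46] pull 9.58 M [-0.832 -4.063 -0.038]
```

Request:
move_arm:
  rows: "0 0 0 0 0 0 0.01; 0 0 0 0 0 0 0.01; 0 0 0 0 0 0 0.01; 0 0 0 0 0 0 0.01"

```text
t: 14.98
eef_pos: [0.4737, 0.0794, 0.0702]
ee_rot: [-3.14, 0.001, -1.629]
force: [9.0, -1.6, -3.8]
width: 0.0219
gripper_force: 55.0
```

```bash
python3 - <<'E'
from h import *
st()
E
```

```text
t 14.97 [0.4737 0.0794 0.0702] [-1.7989e+02  3.0000e-02 -9.3320e+01] F [ 8.97 -1.62 -3.76] pull 9.05 M [-0.777 -4.075 -0.09 ]
```

Request:
move_arm:
  rows: "0 0 0 0 0 0 0.01; 0 0 0 0 0 0 0.01; 0 0 0 0 0 0 0.01; 0 0 0 0 0 0 0.01"

```text
t: 15.48
eef_pos: [0.4737, 0.0794, 0.0702]
ee_rot: [-3.14, 0.001, -1.629]
force: [10.7, -2.6, -4.3]
width: 0.0217
gripper_force: 55.0
```

```bash
python3 - <<'E'
from h import *
st()
a=grab('side')[0];cv2.imwrite('pics/c6.png',cv2.resize(a[225:315,250:370],None,fx=6,fy=6,interpolation=cv2.INTER_CUBIC))
E
```

```text
t 15.47 [0.4737 0.0794 0.0702] [-1.7988e+02  3.0000e-02 -9.3320e+01] F [10.71 -2.65 -4.25] pull 10.84 M [-0.734 -4.065 -0.075]
```

View pics/c6.png

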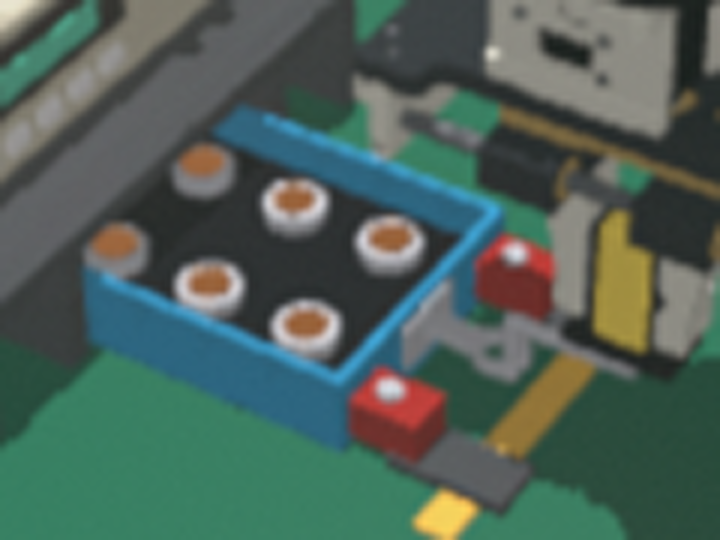

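The tray looks flush on both red blocks, at (397,410) and (513,270), with the hook still in the eye at (495,350). The pull is about 6.3 N above sliding friction. I'll add a touch more and hold for a second.

Request:
move_arm:
  rows: "0 0 0 0 0.00015 0 0.01; 0 0 0 0 0 0 0.01; 0 0 0 0 0 0 0.01; 0 0 0 0 0 0 0.01"

```text
t: 16.02
eef_pos: [0.4736, 0.0793, 0.0702]
ee_rot: [-3.139, 0.001, -1.629]
force: [10.7, -2.4, -4.0]
width: 0.0218
gripper_force: 55.0
```

```bash
python3 - <<'E'
from h import *
st()
E
```

```text
t 16.02 [0.4736 0.0793 0.0702] [-1.7988e+02  3.0000e-02 -9.3320e+01] F [10.73 -2.45 -3.98] pull 10.85 M [-0.892 -4.282 -0.12 ]
```

Request:
move_arm:
  rows: "0 0 0 0 0 0 0.01; 0 0 0 0 0 0 0.01; 0 0 0 0 0 0 0.01; 0 0 0 0 0 0 0.01; 0 0 0 0 0 0 0.01; 0 0 0 0 0 0 0.01"

```text
t: 16.77
eef_pos: [0.4737, 0.0794, 0.0702]
ee_rot: [-3.139, 0.001, -1.629]
force: [11.3, -2.3, -4.9]
width: 0.0219
gripper_force: 55.0
```

```bash
python3 - <<'E'
from h import *
st()
E
```

```text
t 16.77 [0.4737 0.0794 0.0702] [-1.7988e+02  3.0000e-02 -9.3320e+01] F [11.33 -2.33 -4.88] pull 11.45 M [-0.928 -4.294 -0.083]
```

Request:
move_arm:
  rows: "0 0 0 0 -0.0005 0 0.01; 0 0 0 0 -0.0005 0 0.01; 0 0 0 0 -0.0005 0 0.01; 0 0 0 0 -0.0005 0 0.01; 0 0 0 0 -0.0005 0 0.01; 0 0 0 0 0 0 0.01"

```text
t: 17.52
eef_pos: [0.4742, 0.0787, 0.0697]
ee_rot: [3.14, -0.001, -1.629]
force: [2.0, 0.6, -0.5]
width: 0.0221
gripper_force: 55.0
```

```bash
python3 - <<'E'
from h import *
st()
E
```

```text
t 17.52 [0.4742 0.0787 0.0697] [ 1.7993e+02 -3.0000e-02 -9.3350e+01] F [ 1.98  0.61 -0.49] pull 1.95 M [ 0.277 -0.94   0.057]
```

Request:
move_arm:
  rows: "0 0 0 0 -0.0005 0 0.01; 0 0 0 0 -0.001 0 0.01; 0 0 0 0 -0.001 0 0.01; 0 0 0 0 -0.0007 0 0.01; 0 0 0 0 0 0 0.01; 0 0 0 0 0 0 0.01"

```text
t: 18.27
eef_pos: [0.4779, 0.0788, 0.07]
ee_rot: [3.141, -0.0, -1.629]
force: [-1.1, -1.0, -1.0]
width: 0.022
gripper_force: 55.0
```

```bash
python3 - <<'E'
from h import *
st()
E
```

```text
t 18.27 [0.4779 0.0788 0.07  ] [179.99  -0.   -93.34] F [-1.13 -1.02 -1.03] pull -1.07 M [ 0.017  0.132 -0.03 ]
```

Request:
move_arm:
  rows: "0 0 0 0 0 -0.003 0.01; 0 0 0 0 0 -0.003 0.01; 0 0 0 0 0 -0.003 0.01; 0 0 0 0 0 0 0.01"

```text
t: 18.77
eef_pos: [0.4782, 0.079, 0.0794]
ee_rot: [-3.141, 0.0, -1.629]
force: [0.4, 0.5, -0.8]
width: 0.0217
gripper_force: 55.0
```

```bash
python3 - <<'E'
from h import *
st()
E
```

```text
t 18.77 [0.4782 0.079  0.0794] [-1.7996e+02  3.0000e-02 -9.3330e+01] F [ 0.43  0.55 -0.84] pull 0.40 M [0.051 0.114 0.026]
```

Request:
move_arm:
  rows: "0 0 0 0 0 -0.003 0.01; 0 0 0 0 0 -0.004 0.01; 0 0 0 0 0 -0.006 0.01; 0 0 0 0 0 -0.02 0.01; 0 0 0 0 0 -0.04 0.01; 0 0 0 0 0 -0.05 0.01; 0 0 0 0 0 0 0.01; 0 0 0 0 0 0 0.01"

```text
t: 19.77
eef_pos: [0.4776, 0.0788, 0.202]
ee_rot: [-3.142, 0.001, -1.629]
force: [-0.6, 0.9, -2.0]
width: 0.0221
gripper_force: 55.0
```

```bash
python3 - <<'E'
from h import *
st()
plan([(.5058,.3062,.2,-74.44)],step=.05)
a=grab('side')[0];cv2.imwrite('pics/c7.png',cv2.resize(a[165:315,220:400],None,fx=4,fy=4,interpolation=cv2.INTER_CUBIC))
E
```

```text
t 19.77 [0.4776 0.0788 0.202 ] [-1.800e+02  3.000e-02 -9.335e+01] F [-0.56  0.89 -1.99] pull -0.61 M [0.01  0.235 0.001]
5
-0.00 0.01 -3.78 -0.0457 -0.0030 0.0004
-0.00 0.01 -3.78 -0.0454 -0.0060 0.0004
-0.00 0.01 -3.78 -0.0449 -0.0090 0.0004
-0.00 0.01 -3.78 -0.0443 -0.0119 0.0004
-0.00 0.01 -3.78 -0.0434 -0.0148 0.0004
```

View pics/c7.png

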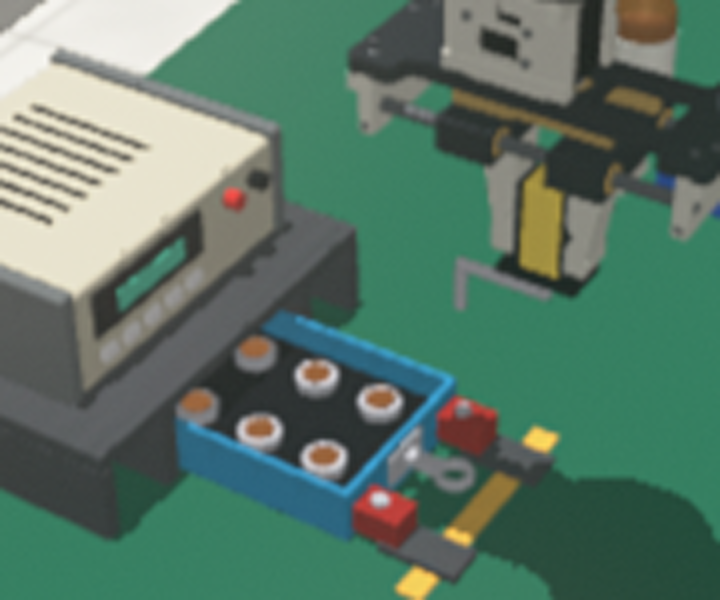

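The hook is free with its tip at (460,300), the tray is still against both blocks, and the eye is empty at (452,472). Now back to the stand.

Request:
move_arm:
  rows: "0 0 -3.8 -0.0455 -0.003 0 0.01; 0 0 -3.8 -0.0455 -0.006 0 0.01; 0 0 -3.8 -0.045 -0.009 0 0.01; 0 0 -3.8 -0.0445 -0.012 0 0.01; 0 0 -3.7 -0.0435 -0.015 0 0.01; 0 0 0 0 0 0 0.01; 0 0 0 0 0 0 0.01; 0 0 0 0 0 0 0.01"

```text
t: 20.82
eef_pos: [0.506, 0.3055, 0.2015]
ee_rot: [3.141, -0.001, -1.3]
force: [-0.0, 0.0, -0.8]
width: 0.022
gripper_force: 55.0
```

```bash
python3 - <<'E'
from h import *
st()
plan([(.5058,.3062,.1,-74.44)],step=.05)
E
```

```text
t 20.82 [0.506  0.3055 0.2015] [ 1.7994e+02 -3.0000e-02 -7.4490e+01] F [-0.01  0.05 -0.77] pull -0.01 M [0.057 0.145 0.042]
3
0.02 -0.01 -0.02 -0.0003 -0.0000 0.0338
0.02 -0.01 -0.02 -0.0002 -0.0000 0.0338
0.02 -0.01 -0.02 -0.0002 -0.0000 0.0338
```

Request:
move_arm:
  rows: "0 0 0 -0.0007 0 0.035 0.01; 0 0 0 0 0 0.035 0.01; 0 0 0 0 0 0.015 0.01; 0 0 0 0 0 0.01 0.01; 0 0 0 0 0 0.01 0.01; 0 0 0 0 0 0.007 0.01; 0 0 0 0 0 0.004 0.01; 0 0 0 0 0 0 0.01"

```text
t: 21.82
eef_pos: [0.5061, 0.3073, 0.086]
ee_rot: [3.142, -0.0, -1.299]
force: [0.0, -0.5, -0.8]
width: 0.0217
gripper_force: 55.0
```

```bash
python3 - <<'E'
from h import *
st()
E
```

```text
t 21.82 [0.5061 0.3073 0.086 ] [180.    -0.   -74.43] F [ 0.01 -0.49 -0.82] pull 0.04 M [-0.016  0.081  0.031]
```

Request:
move_arm:
  rows: "0 0 0 0.001 0 0.003 0.01; 0 0 0 0 0 0.002 0.01; 0 0 0 0 0 0 0.01; 0 0 0 0 0 0.0008 0.01; 0 0 0 0 0 0 0.01"

```text
t: 22.45
eef_pos: [0.5064, 0.3063, 0.0803]
ee_rot: [-3.142, -0.0, -1.299]
force: [1.0, -0.6, -0.8]
width: 0.0215
gripper_force: 55.0
```

```bash
python3 - <<'E'
from h import *
st()
E
```

```text
t 22.45 [0.5064 0.3063 0.0803] [-180.     -0.    -74.43] F [ 1.   -0.59 -0.79] pull 1.03 M [ 0.037  0.1   -0.016]
```

Request:
move_arm:
  rows: "0 0 0 0 0 0.0004 0.01; 0 0 0 0 0 0 0.01; 0 0 0 0 0 0 0.022; 0 0 0 0 0 0 0.026; 0 0 0 0 0 0 0.035; 0 0 0 0 0 0 0.05; 0 0 0 0 0 0 0.07; 0 0 0 0 0 0 0.0876"
  squeeze: 10

```text
t: 23.45
eef_pos: [0.5064, 0.3063, 0.0799]
ee_rot: [-3.142, 0.0, -1.299]
force: [-1.0, -0.1, 0.4]
width: 0.0593
gripper_force: 0.0
```

Request:
move_arm:
  rows: "0 0 0 0 0 0 0.0876; 0 0 0 0 0 0 0.0876; 0 0 0 0 0 0 0.0876; 0 0 0 0 0 -0.02 0.0876; 0 0 0 0 0 -0.05 0.0876; 0 0 0 0 0 -0.05 0.0876; 0 0 0 0 0 -0.05 0.0876; 0 0 0 0 0 0 0.0876"

```text
t: 24.45
eef_pos: [0.5081, 0.3076, 0.2548]
ee_rot: [-3.134, 0.004, -1.299]
force: [0.6, -0.4, -1.3]
width: 0.0874
gripper_force: 0.0
```

```bash
python3 - <<'E'
from h import *
st()
a=grab('side')[0];cv2.imwrite('pics/c8.png',cv2.resize(a[225:385,220:400],None,fx=3.7,fy=3.7,interpolation=cv2.INTER_CUBIC))
im,d,K,W=load('side');P=cloud(d,K,W);H,S,V=cv2.split(cv2.cvtColor(im,cv2.COLOR_BGR2HSV))
m=(H>20)&(H<33)&(S>150)&(V>120)&(P[...,2]>.075)&(P[...,2]<.18)&(abs(P[...,0]-.5)<.08)&(abs(P[...,1]-.3)<.08);print(m.sum(),P[m].mean(0),'before [0.5027 0.3146 0.1071]')
E
```

```text
t 24.45 [0.5081 0.3076 0.2548] [-179.57    0.21  -74.41] F [ 0.62 -0.4  -1.27] pull 0.64 M [ 0.072  0.128 -0.012]
230 [0.50247256 0.31352513 0.10338951] before [0.5027 0.3146 0.1071]
```

View pics/c8.png

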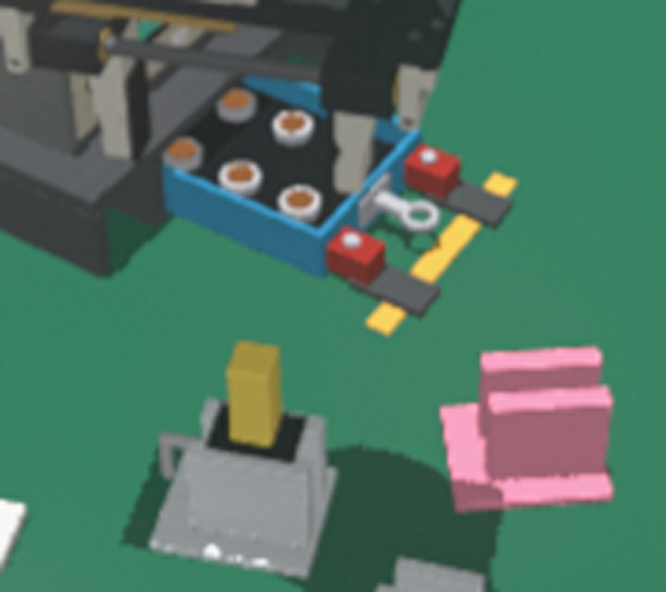

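The hook is back upright in its stand at (255,395), exactly as before, and the tray sits against both blocks at (355,255) and (432,170). Handing in.

```bash
python3 -c "
from station import arm
print(arm.job_done())"
```

```text
the job is handed in; nothing more can be done
None
```

I pulled the tray onto both red stop blocks and held it there for over a second at about 7 N above sliding pull. I then unhooked it, put the hook back in its stand and released it. The job was handed in at about 24.5 s of robot time; no verdict came back.

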